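Strip the wire-twisting stand so its bobbins can be annealed

TASK

The wire on the twisting stand has gone hard and has to be annealed, so take its bobbins off: pull up the guide arm's spring pin and park it out in its notch with a quarter turn, swing the arm well aside (about a right angle), unscrew the hold-down cap and lay it, knob up, in the middle of the enamel dish. Then lift every bobbin off its post and stand it on its flange, wholly on the bare soldering board, at least a finger's width from the others so that the flame can go all round. Leave the arm aside with its pin parked, and do not disturb the flux jar or the paste jar.

Things in the scene. Friction and masses are not known exactly. Their poses are not given: they have to be found in the camera images.
- stand: Wire-twisting stand, fixed: green base 12 mm thick, round steel platen 168 mm across with its top at z = 24 mm. Origin: on the spindle's axis at bench height; +x runs from the spindle to the green column at x = 150 mm. Four steel posts, 12 mm thick with tapered tips, tops at z = 52 mm, at x, y = +-38.9 mm (55 mm from the spindle); each holds one bobbin or is empty.
- spindle (a point): Centre of the spindle's shoulder, 46 mm above the bench: the underside of the seated screw cap lies here; axes as the stand's. Above the shoulder is a right-handed thread 20 mm across, up to 71 mm above the bench.
- guide_arm (a joint): Angle (rad) of the swing arm about the column (stand x = 150 mm, y = 0): 0 over the spindle, locked by the spring pin; grows counter-clockwise from above, the free end going to the stand's -y, stop at 1.9. Friction 0.12 N m; stays where left. A flat aluminium bar 22 mm wide, z = 92 to 104 mm, with a white guide eye over the spindle: while it is there the cap cannot come off.
- swing_handle (a point): Middle of the upright black handle peg on the arm's free end, 186 mm from the column's axis: 14 mm thick, from z = 104 to 139 mm above the bench; the point is at z = 124 mm and turns with the arm, its -x pointing outward along the arm. Push it sideways or pinch it.
- plunger (a joint): Lift of the spring pin (m): 0 down in its hole (arm locked), 0.0105 at most. The spring pushes it down with 4.5 N (down) to 9 N (up). A cross-pin in a deep slot lets it turn only when lifted 8 mm or more; after a quarter turn it drops into a shallow rest notch and stays out at about 0.0065, leaving the arm free.
- plunger_bar (a joint): Turn of the T-bar on the spring pin (rad): 0 as found, grows counter-clockwise seen from above to a stop at 1.64; the rest notch is at 1.57.
- t_bar (a point): Centre of the black T-bar on top of the spring pin, on the arm's tail 42 mm behind the column's axis (stand x = 192 mm as found), z = 135 mm with the pin down. The bar is 38 mm long along the point's x, 12 mm thick along its y, 18 mm high; the point turns and rises with it. 9 mm under the bar is a steel collar.
- screw_cap: Screw cap, 0.16 kg: knurled brass knob 30 mm across, from 8 to 32 mm above the underside, on a steel disc 90 mm across, 4 mm thick, that holds the bobbins down. Origin: centre of the disc's underside, z up. Turned counter-clockwise from above it rises 6 mm a turn and lets go after 2 turns (12 to 13.2 rad); then it sits loose on the thread and lifts straight off, clear after 25 mm. Turns easily.
- bobbin_1: Steel bobbin wound with copper wire, 42 mm across the flanges, 20 mm high, bore 17 mm, 0.09 kg; all are alike. Origin: its middle, 10 mm above its underside; z along its axis, up as found; both ends are alike. It stands on the platen on one of the four posts and must rise 29 mm to come off; the cap's disc holds it down until the cap is off. May be absent.
- bobbin_2: Steel bobbin wound with copper wire, 42 mm across the flanges, 20 mm high, bore 17 mm, 0.09 kg; all are alike. Origin: its middle, 10 mm above its underside; z along its axis, up as found; both ends are alike. It stands on the platen on one of the four posts and must rise 29 mm to come off; the cap's disc holds it down until the cap is off. May be absent.
- bobbin_3: Steel bobbin wound with copper wire, 42 mm across the flanges, 20 mm high, bore 17 mm, 0.09 kg; all are alike. Origin: its middle, 10 mm above its underside; z along its axis, up as found; both ends are alike. It stands on the platen on one of the four posts and must rise 29 mm to come off; the cap's disc holds it down until the cap is off. May be absent.
- bobbin_4: Steel bobbin wound with copper wire, 42 mm across the flanges, 20 mm high, bore 17 mm, 0.09 kg; all are alike. Origin: its middle, 10 mm above its underside; z along its axis, up as found; both ends are alike. It stands on the platen on one of the four posts and must rise 29 mm to come off; the cap's disc holds it down until the cap is off. May be absent.
- fire_board: Small charred soldering board, 266 mm along its x, 202 mm along its y, 19 mm thick, fixed, with nothing on it (another, at the back of the bench, carries a white fibre sheet). Origin: centre of its underside; its top is 19 mm above.
- cap_dish: Shallow white enamel dish, loose, 154 mm across, 20 mm high; flat floor about 100 mm across, 3 mm above the bench. Origin: centre of its underside.
- flux_jar: Amber flux jar with a black cap, 60 mm across, 80 mm high, loose; origin: centre of its underside. To be left alone.
- paste_jar: White and red jar with a blue screw lid, 68 mm across, 90 mm high, loose; origin: centre of its underside. To be left alone.
There are look-alikes about, which are no part of the job. Leave any purple or yellow look-alike of the bobbin_2 alone.

How it is judged:
By the outcome, as a careful person would: the job done as asked, in the order asked, and still so for the second after the job is handed in, with the robot touching nothing.
Of bobbin_1, bobbin_2, bobbin_3, bobbin_4 only 2 to 4 are there at a start; the rules pass over those that are not, and their reading is None.
At some moment in a run one of cap_dish may be knocked a few centimetres aside while the robot is not near it.
Once in a run the grip may slacken for a moment while it holds something.
It also fails if it takes over 210 s, if anything falls off the work surface, if the arm or the gripper's body presses on something with over 40 N, if the wrist force passes 120 N, or if a joint passes its speed limit or range.

ROBOT

A 6-joint arm with a two-finger parallel gripper is mounted at the origin on a cart in front of the work surface, level with it; the furniture and walls round the work are solid. World frame = base frame: x ahead of the robot, y to its left, z up, the work surface at z = 0. Lengths are in m, angles in rad, forces in N, time in s.
With the tool pointing down it reaches from about 0.3 to 0.775 m from the base axis. Payload 14.6 kg.
Tool frame: the origin (TCP) lies at the very end of the fingers, on their centre line; the grasp point (between the pads) lies 19 mm behind it; z points along the fingers, y is the line along which they close (so a half turn about z gives the same grasp; the last joint's range is limited). The gripper opens to 94 mm and grips with 3 to 60 N. Pads are 16 mm wide; open, the fingers measure 119 mm over their backs; the gripper's body (75 mm by 177 mm) begins 78 mm behind the grasp point.
Start: joints at [-1.227, 0.3, 1.521, -0, 1.321, -0.067], TCP at [0.22, -0.504, 0.205] pointing down, gripper open.
Joint ranges: [-3.03, 3.03], [-0.79, 2.21], [0.23, 2.52], [-1.04, 4.18], [0, 3.07], [-2.55, 2.55]. Speed limits (rad/s): [2.22, 2.22, 2.57, 3.14, 3.14, 3.14].

INTERFACE

Orientations are given as [roll, pitch, yaw] about the fixed x, y, z axes, in that order (R = Rz(yaw) Ry(pitch) Rx(roll)).
In Python, from station import ctrl gives the robot as it stands.
- The arm moves only by the tool carry_out, never from a script. Its argument "motion" is text: rows parted by semicolons, each of 7 numbers parted by spaces: the shift along the world's x, y, z in m, then the turn, a rotation vector about the world's x, y, z in degrees, then the closure in counts, from 0 (fully open) to 255 (shut). In form: dx dy dz wx wy wz hand; .... A call has 1 to 20 rows; each row shifts and turns the commanded pose from where the row before left it; what a row does not reach is not made up. A row lasts 1/12 s, in which the tool goes at most 41.7 mm and 7.16 degrees, less where a joint would pass 70% of its speed; a pose out of reach is approached as far as the arm can. A call is refused whole if a number of a shift passes 0.0417 or a number of a turn 7.16, either way. A call with a gripper value outside its range is refused whole. The fingers move at their own pace and stop on an object; "grip_force" is the grip in N (left out, the last holds). Time passes only in rows, so rows that do not move let the fingers close. It gives the time, the measured TCP pose, the force, the opening and the grip force at its end, in the units of the state.
- ctrl.get_obs(): the state, without advancing time (a new reading comes with each control period).
- ctrl.camera(name): name is "side" or "top" or "wrist"; returns a dict with "pixels" (480x640x3 uint8, red, green, blue), "range_z" (480x640 float32, m along the optical axis (not along the pixel's ray), 0 where there is no reading), "K" (3x3 intrinsics, pixels), "position" and "attitude" of the camera in the world. Camera axes: x right, y up, looking along -z (the intrinsics and any distortion apply to the point x, -y, -z); pixel columns grow to the right and rows downward; lengths in m; the calibration is good to about 2 mm. A picture is of the moment at which its call begins.
- ctrl.hand_in(): hands the job in; it is judged then, once.
The state is a dict: "time_s": time; "qpos": joint angles; "joint_vel": joint speeds; "tau": joint torques, N m; "ee_pos": TCP position; "eef_rot": TCP orientation; "force": force on the tool from outside, world axes, zero at the start; "moment": the same for the moment, N m; "grip_width": finger opening in m; "grip_force": force on a finger pad.
Only numpy, scipy, OpenCV 4.12 (cv2) and the standard library are available. Lean on these libraries where they do the work, as an engineer would, in place of code of your own. Each camera call takes 0.05 s, during which the arm holds its last target. There are 200 camera calls.

## Working session

There is one attempt and no reset: what is moved stays moved. The work goes in short steps, Python scripts to look and compute and a tool call to move; the robot and the scene stay as the last step left them, time stands still between calls to the robot, and variables do not carry over. Pictures are saved under pics/ and viewed, at most 14 in all, crops included, and the job is handed in when it is done.

Besides the shell and the picture viewer there is one more tool, called after "Call:" by a JSON object that holds its "op" and its "data", one argument or row to a line. carry_out: Moves the arm, as the interface text tells. Its arguments: {"type":"object","properties":{"motion":{"type":"string"},"grip_force":{"type":"number"}},"required":["motion"]}

```bash
ls; mkdir -p pics
cat > h.py <<'E'
import numpy as np, cv2
from station import ctrl
def cam(n):
    c=ctrl.camera(n); c['R']=np.array(c['attitude']); return c
def save(c,f,box=None,s=1):
    im=c['pixels'][:,:,::-1]
    if box: im=im[box[1]:box[3],box[0]:box[2]]
    cv2.imwrite('pics/'+f,cv2.resize(im,None,fx=s,fy=s,interpolation=cv2.INTER_CUBIC))
E
python3 - <<'E'
from h import *
for n in ['top','side']:
    c=ctrl.camera(n); save(c,n+'0.png'); print(n,c['K'],c['position'],c['attitude'],c.keys())
print(ctrl.get_obs())
E
```

```text
pics
top [[494.61876733   0.         318.77975672]
 [  0.         494.61876733 236.38888517]
 [  0.           0.           1.        ]] [ 0.42785287 -0.06175936  1.22679177] [ 0.16631563 -0.00749675 -1.56493086] dict_keys(['pixels', 'range_z', 'K', 'position', 'attitude'])
side [[460.55924302   0.         318.1976938 ]
 [  0.         460.55924302 243.16111784]
 [  0.           0.           1.        ]] [ 0.48105925 -1.01800177  0.44409701] [ 1.23684786 -0.01702583 -0.0975551 ] dict_keys(['pixels', 'range_z', 'K', 'position', 'attitude'])
{'time_s': 0.1, 'qpos': array([-1.22662372e+00,  3.00408731e-01,  1.52147341e+00,  8.84540314e-06,
        1.32068644e+00, -6.66039218e-02]), 'joint_vel': array([-0.00049199, -0.00011624, -0.00304332,  0.00112357,  0.00033987,
       -0.00085283]), 'tau': array([ 1.86873745e-03, -5.32643616e+01, -3.53283978e+01,  7.09460699e-02,
        2.34522752e-02, -6.15678891e-05]), 'ee_pos': array([ 0.21955217, -0.50404615,  0.20496608]), 'eef_rot': array([-3.14061946e+00, -7.35018214e-05,  4.10774295e-01]), 'force': array([-0.73856658, -0.16169754, -0.23184849]), 'moment': array([-0.02288358, -0.02621493,  0.06255085]), 'grip_force': 0.0, 'grip_width': 0.09385868632560612}
```

View pics/top0.png

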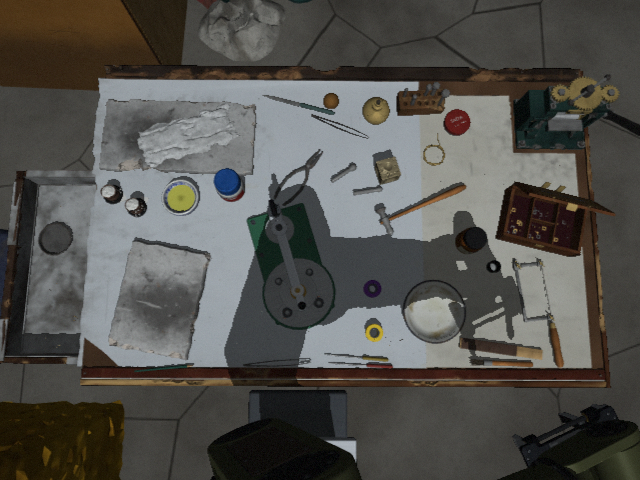

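View pics/side0.png

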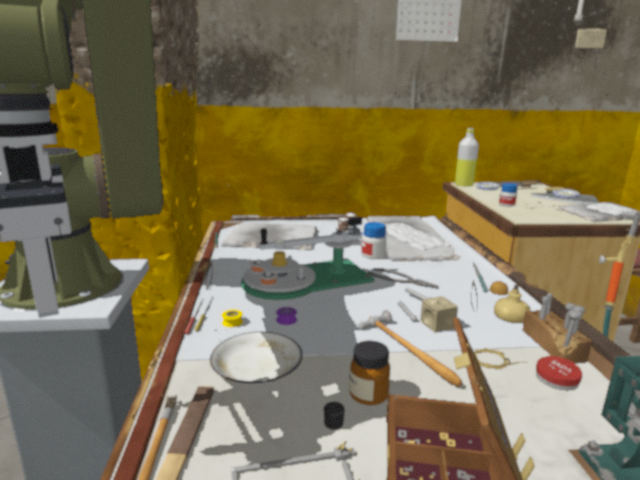

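The top view shows the stand's spindle at about (298,292), the column at (280,230) and the T-bar near (271,208). The bare board is at (163,298); the other board, at (180,135), carries the fibre sheet. The dish is at (434,311), the paste jar at (229,183) and the flux jar at (470,238). Possible mix-ups:
- **Bobbins:** the purple ring (372,289) and yellow ring (373,332) are look-alikes to leave alone; the real ones are on the platen posts.
- **Dish:** the yellow-filled tin (181,196) is not the dish.
- **Board:** the one with the sheet is not the one to use.

```bash
cat >> h.py <<'E'
from scipy.spatial.transform import Rotation as Ro
def ray(c,u,v):
    K=c['K']; d=np.array([(u-K[0,2])/K[0,0],-(v-K[1,2])/K[1,1],-1.]); return Ro.from_euler('xyz',c['attitude']).as_matrix()@d
def onz(c,u,v,z):
    d=ray(c,u,v); p=np.array(c['position']); return p+d*(z-p[2])/d[2]
def proj(c,P):
    R=Ro.from_euler('xyz',c['attitude']).as_matrix(); q=R.T@(np.array(P)-c['position']); K=c['K']
    return np.array([K[0,2]+K[0,0]*q[0]/-q[2],K[1,2]-K[1,1]*q[1]/-q[2]])
def cloud(c):
    v,u=np.mgrid[:480,:640]; K=c['K']; z=c['range_z']
    q=np.stack([(u-K[0,2])/K[0,0]*z,-(v-K[1,2])/K[1,1]*z,-z],-1)
    return q@Ro.from_euler('xyz',c['attitude']).as_matrix().T+c['position']
E
python3 - <<'E'
from h import *
c=cam('top'); save(c,'stand0.png',(220,180,360,340),3.7)
P=cloud(c)
for n,u,v in [('spin',298,292),('col',280,230),('T',271,208),('board',163,298),('dish',434,311),('flux',470,238),('paste',229,183),('handle',301,305)]:
    print(n,P[v,u])
# platen & green
hsv=cv2.cvtColor(c['pixels'],cv2.COLOR_RGB2HSV)
# dish: fit circle
def blob(name,m,box):
    k=np.zeros(m.shape,np.uint8); k[box[1]:box[3],box[0]:box[2]]=1
    m=(m&(k>0)).astype(np.uint8); n,l,s,ce=cv2.connectedComponentsWithStats(m); i=1+s[1:,4].argmax()
    cnt=cv2.findContours((l==i).astype(np.uint8),0,2)[0][0]; print(name,s[i],ce[i]);return cnt
z=P[...,2]
b=blob('board',(z>0.01)&(z<.03),(95,225,225,365)); r=cv2.minAreaRect(b); bx=cv2.boxPoints(r)
print('board corners',[onz(c,*q,.019).round(4) for q in bx])
b=blob('plat',(z>0.017),(225,230,350,345)); 
b=blob('T',(z>0.12),(255,195,290,220)); print(cv2.minAreaRect(b)); print(onz(c,*cv2.minAreaRect(b)[0],.144))
b=blob('handle',(z>0.125),(285,295,320,320)); print(onz(c,*cv2.minAreaRect(b)[0],.139))
b=blob('arm',(z>0.085)&(z<.11),(255,200,330,330)); print(cv2.minAreaRect(b)); print([onz(c,*q,.104) for q in cv2.boxPoints(cv2.minAreaRect(b))])
b=blob('dishrim',(z>0.008),(395,272,475,350)); e=cv2.minEnclosingCircle(b); print(e,onz(c,*e[0],.02))
E
```

```text
spin [ 0.48852041 -0.02299942  0.10724713]
col [0.6301098  0.02019058 0.10716425]
T [0.67396984 0.03882574 0.14138748]
board [0.47689624 0.30711064 0.01677347]
dish [ 4.49964817e-01 -3.53915711e-01  1.72734199e-04]
flux [ 0.62006286 -0.42723507  0.07424301]
paste [0.74552091 0.14438307 0.09003111]
handle [ 0.45870669 -0.03094202  0.13715003]
board [ 108  240  101  120 8407] [158.23028429 298.82324254]
board corners [array([0.3661, 0.4355, 0.019 ]), array([0.6282, 0.3933, 0.019 ]), array([0.5836, 0.196 , 0.019 ]), array([0.3242, 0.2449, 0.019 ])]
plat [ 264  230   70   99 4244] [296.08081998 286.4700754 ]
T [268 199  10  18  91] [272.38461538 207.59340659]
((272.8000183105469, 207.39999389648438), (17.076295852661133, 6.324554920196533), 71.56504821777344)
[0.67478402 0.03458412 0.144     ]
handle [298 302   7   7  46] [301.06521739 304.93478261]
[ 0.4586543  -0.03099435  0.139     ]
arm [ 265  204   40  101 1198] [285.07929883 249.4624374 ]
((287.25, 253.74998474121094), (101.50910949707031, 28.46049690246582), 71.56504821777344)
[array([0.6772257 , 0.07301946, 0.104     ]), array([0.69913658, 0.01077284, 0.104     ]), array([ 0.476844  , -0.06542485,  0.104     ]), array([ 0.45637478, -0.00487644,  0.104     ])]
dishrim [ 403  280   63   64 1160] [435.17758621 311.57413793]
((433.6235656738281, 311.2162170410156), 32.25300216674805) [ 0.44908502 -0.34826491  0.02      ]
```

View pics/stand0.png

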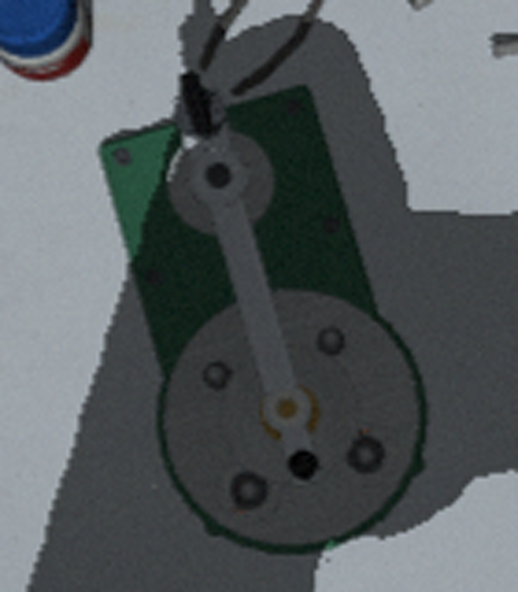

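The stand runs at yaw ≈ 16.9°, with the T-bar at about (0.675, 0.034). I'll move over it and look from the wrist.

Call:
{"op": "carry_out", "data": {
  "motion": "0.0253 0.03 0 0 0 -0.37 0;0.0253 0.03 0 0 0 -0.37 0;0.0253 0.03 0 0 0 -0.37 0;0.0253 0.03 0 0 0 -0.37 0;0.0253 0.03 0 0 0 -0.37 0;0.0253 0.03 0 0 0 -0.37 0;0.0253 0.03 0 0 0 -0.37 0;0.0253 0.03 0 0 0 -0.37 0;0.0253 0.03 0 0 0 -0.37 0;0.0253 0.03 0 0 0 -0.37 0;0.0253 0.03 0 0 0 -0.37 0;0.0253 0.03 0 0 0 -0.37 0;0.0253 0.03 0 0 0 -0.37 0;0.0253 0.03 0 0 0 -0.37 0;0.0253 0.03 0 0 0 -0.37 0;0.0253 0.03 0 0 0 -0.37 0;0.0253 0.03 0 0 0 -0.37 0;0.0253 0.03 0 0 0 -0.37 0;0 0 0 0 0 0 120",
  "grip_force": 40
}}

```text
time_s: 1.73
ee_pos: [0.677, 0.041, 0.2034]
eef_rot: [-3.14, 0.001, 0.299]
force: [-0.7, 0.2, -0.4]
grip_width: 0.0897
grip_force: 0.0
```

Run:
```python
from h import *
c=cam('wrist'); save(c,'w1.png'); print(c['K'][0],c['position'],c['attitude']); o=ctrl.get_obs(); print(o['ee_pos'],o['eef_rot'],o['qpos'],o['grip_width'])
P=cloud(c); z=P[...,2]
m=((z>.134)&(z<.16)).astype(np.uint8); n,l,s,ce=cv2.connectedComponentsWithStats(m)
for i in range(1,n):
  if s[i,4]>200: Q=P[l==i]; print(s[i],Q.mean(0),cv2.minAreaRect((Q[:,:2]*1000).astype(np.float32)))
```

```text
[405.26680671   0.         319.96943647] [0.73937427 0.06111803 0.38325541] [-0.22975812  0.002445   -1.2723935 ]
[0.67577862 0.03854743 0.20352506] [-3.14077654e+00  1.97310884e-03  2.97948871e-01] [2.79868442e-03 5.95540724e-01 1.10444908e+00 2.08564563e-04
 1.44372803e+00 1.27562029e+00] 0.08675397717436582
[ 318  225   19   61 1105] [0.6785386  0.0385545  0.14362592] ((677.651611328125, 38.13444900512695), (36.919029235839844, 11.299777030944824), 17.071380615234375)
```

View pics/w1.png

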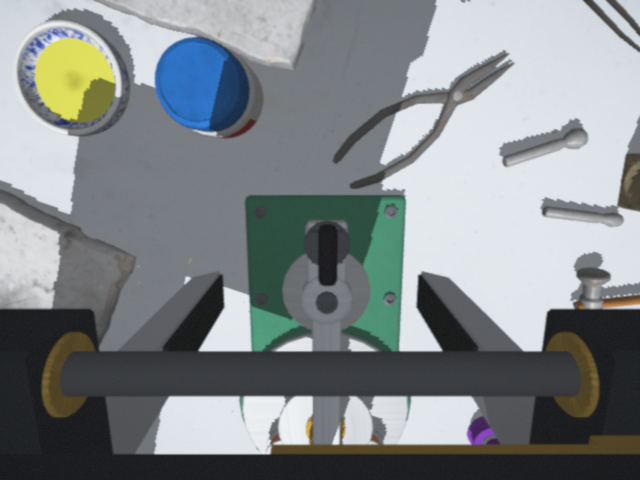

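The wrist view shows the T-bar at (327,253), lined up between the fingers. Its centre is at (0.678, 0.038) with yaw 17.1°. Next: go down, grip, lift, quarter turn, lower.

Call:
{"op": "carry_out", "data": {
  "motion": "0.001 0 -0.02 0 0 0 130;0.001 0 -0.02 0 0 0 130;0 0 -0.02 0 0 0 130;0 0 -0.0165 0 0 0 130;0 0 -0.006 0 0 0 130;0 0 0 0 0 0 130;0 0 0 0 0 0 130",
  "grip_force": 40
}}

```text
time_s: 2.37
ee_pos: [0.6771, 0.0353, 0.1238]
eef_rot: [3.141, -0.001, 0.294]
force: [-0.3, -0.1, 0.8]
grip_width: 0.0467
grip_force: 0.0
```

Call:
{"op": "carry_out", "data": {
  "motion": "0 0 0 0 0 0 255;0 0 0 0 0 0 255;0 0 0 0 0 0 255;0 0 0 0 0 0 255;0 0 0 0 0 0 255;0 0 0 0 0 0 255;0 0 0 0 0 0 255;0 0 0 0 0 0 255"
}}

```text
time_s: 3.03
ee_pos: [0.6771, 0.0359, 0.1232]
eef_rot: [-3.142, -0.0, 0.295]
force: [-0.7, -0.8, 2.8]
grip_width: 0.0115
grip_force: 40.0
```

Call:
{"op": "carry_out", "data": {
  "motion": "0 0 0.0035 0 0 0 255;0 0 0.0035 0 0 0 255;0 0 0.003 0 0 0 255;0 0 0 0 0 0 255;0 0 0 0 0 0 255"
}}

```text
time_s: 3.45
ee_pos: [0.6769, 0.0359, 0.1325]
eef_rot: [-3.141, 0.001, 0.295]
force: [3.5, 1.7, -9.3]
grip_width: 0.0121
grip_force: 40.0
```

Call:
{"op": "carry_out", "data": {
  "motion": "0 0 0 0 0 6.5 255;0 0 0 0 0 6.5 255;0 0 0 0 0 6.5 255;0 0 0 0 0 6.5 255;0 0 0 0 0 6.5 255;0 0 0 0 0 6.5 255;0 0 0 0 0 6.5 255;0 0 0 0 0 6.5 255;0 0 0 0 0 6.5 255;0 0 0 0 0 6.5 255;0 0 0 0 0 6.5 255;0 0 0 0 0 6.5 255;0 0 0 0 0 6.5 255;0 0 0 0 0 5.5 255;0 0 0 0 0 0 255;0 0 0 0 0 0 255;0 0 0 0 0 0 255"
}}

```text
time_s: 4.87
ee_pos: [0.6774, 0.0357, 0.1326]
eef_rot: [3.141, 0.0, 1.865]
force: [6.6, 1.8, -8.8]
grip_width: 0.0117
grip_force: 40.0
```

Call:
{"op": "carry_out", "data": {
  "motion": "0 0 -0.002 0 0 0 255;0 0 -0.002 0 0 0 255;0 0 0 0 0 0 255;0 0 0 0 0 0 255"
}}

```text
time_s: 5.2
ee_pos: [0.6775, 0.0357, 0.1296]
eef_rot: [3.14, 0.001, 1.865]
force: [3.1, 1.1, -1.9]
grip_width: 0.0119
grip_force: 40.0
```

Call:
{"op": "carry_out", "data": {
  "motion": "0 0 0 0 0 0 180;0 0 0 0 0 0 150;0 0 0 0 0 0 130;0 0 0 0 0 0 120;0 0 0.02 0 0 0 120;0 0 0.02 0 0 0 120;0 0 0.02 0 0 0 120;0 0 0.02 0 0 0 120;0 0 0 0 0 0 120"
}}

```text
time_s: 5.95
ee_pos: [0.6781, 0.0358, 0.2136]
eef_rot: [3.136, 0.002, 1.865]
force: [0.6, 0.9, 0.4]
grip_width: 0.0498
grip_force: 0.0
```

Run:
```python
from h import *
c=cam('wrist'); P=cloud(c); z=P[...,2]
m=((z>.134)&(z<.165)).astype(np.uint8); n,l,s,ce=cv2.connectedComponentsWithStats(m)
for i in range(1,n):
  if s[i,4]>100: Q=P[l==i]; print(s[i],Q.mean(0),cv2.minAreaRect((Q[:,:2]*1000).astype(np.float32)))
save(c,'w2.png')
```

```text
[ 309  221   19   61 1112] [0.67628694 0.03905268 0.1498292 ] ((676.7036743164062, 37.707645416259766), (11.485267639160156, 37.63960266113281), 16.79703712463379)
```

The pin is parked: the bar has turned 90° and sits 6.2 mm up. Next I'll cage the handle with the fingers.

Call:
{"op": "carry_out", "data": {
  "motion": "-0.0156 -0.0047 0 0 0 -6.42 130;-0.0156 -0.0047 0 0 0 -6.42 130;-0.0156 -0.0047 0 0 0 -6.42 130;-0.0156 -0.0047 0 0 0 -6.42 130;-0.0156 -0.0047 0 0 0 -6.42 130;-0.0156 -0.0047 0 0 0 -6.42 130;-0.0156 -0.0047 0 0 0 -6.42 130;-0.0156 -0.0047 0 0 0 -6.42 130;-0.0156 -0.0047 0 0 0 -6.42 130;-0.0156 -0.0047 0 0 0 -6.42 130;-0.0156 -0.0047 0 0 0 -6.42 130;-0.0156 -0.0047 0 0 0 -6.42 130;-0.0156 -0.0047 0 0 0 -6.42 130;-0.0156 -0.0047 0 0 0 -6.42 130;0 0 0 0 0 0 130;0 0 0 0 0 0 130"
}}

```text
time_s: 7.33
ee_pos: [0.4583, -0.0301, 0.2085]
eef_rot: [-3.141, 0.0, 0.299]
force: [-0.1, 0.5, 0.2]
grip_width: 0.0459
grip_force: 0.0
```

Run:
```python
from h import *
c=cam('wrist'); P=cloud(c); z=P[...,2]; o=ctrl.get_obs(); print(o['ee_pos'],o['eef_rot'])
m=((z>.12)&(z<.165)).astype(np.uint8); n,l,s,ce=cv2.connectedComponentsWithStats(m)
for i in range(1,n):
  if s[i,4]>60: Q=P[l==i]; print(s[i],Q.mean(0),cv2.minAreaRect((Q[:,:2]*1000).astype(np.float32)))
p=np.array([.6772,.037]);d=np.array([np.cos(.297),np.sin(.297)]);col=p-.042*d;print(col,col-.15*d)
```

```text
[ 0.45879551 -0.02997583  0.20851003] [-3.14138015e+00  3.58588130e-04  2.99565579e-01]
[307 235  26  27 526] [ 0.4601047  -0.02750226  0.13759652] ((458.982177734375, -28.010618209838867), (15.821134567260742, 16.31174087524414), 21.62175941467285)
[0.63703881 0.02470858] [ 0.493606   -0.01918935]
```

Call:
{"op": "carry_out", "data": {
  "motion": "0 0 -0.02 0 0 0 130;0 0 -0.02 0 0 0 130;0 0 -0.02 0 0 0 130;0 0 -0.02 0 0 0 130;0 0 -0.013 0 0 0 160;0 0 0 0 0 0 170;0 0 0 0 0 0 170;0 0 0 0 0 0 170",
  "grip_force": 10
}}

```text
time_s: 8.05
ee_pos: [0.4593, -0.0299, 0.1166]
eef_rot: [3.141, -0.001, 0.298]
force: [0.5, 0.4, -0.2]
grip_width: 0.0315
grip_force: 0.0
```

Run:
```python
import numpy as np
c=np.array([.637,.0245]); a=.297; N=18
p=lambda t:c-.186*np.array([np.cos(a+t),np.sin(a+t)])
t=np.linspace(0,1.66,N+1); q=np.array([p(x) for x in t])
for d in np.diff(q,axis=0): print('%.4f %.4f 0 0 0 %.2f 170'%(d[0],d[1],np.degrees(1.66/N)))
```

```text
0.0058 -0.0161 0 0 0 5.28 170
0.0072 -0.0155 0 0 0 5.28 170
0.0086 -0.0148 0 0 0 5.28 170
0.0100 -0.0140 0 0 0 5.28 170
0.0112 -0.0130 0 0 0 5.28 170
0.0124 -0.0119 0 0 0 5.28 170
0.0134 -0.0107 0 0 0 5.28 170
0.0143 -0.0094 0 0 0 5.28 170
0.0151 -0.0081 0 0 0 5.28 170
0.0158 -0.0066 0 0 0 5.28 170
0.0164 -0.0052 0 0 0 5.28 170
0.0168 -0.0036 0 0 0 5.28 170
0.0170 -0.0021 0 0 0 5.28 170
0.0171 -0.0005 0 0 0 5.28 170
0.0171 0.0011 0 0 0 5.28 170
0.0169 0.0027 0 0 0 5.28 170
0.0166 0.0042 0 0 0 5.28 170
0.0162 0.0057 0 0 0 5.28 170
```

Call:
{"op": "carry_out", "data": {
  "motion": "0.0058 -0.0161 0 0 0 5.28 170;0.0072 -0.0155 0 0 0 5.28 170;0.0086 -0.0148 0 0 0 5.28 170;0.0100 -0.0140 0 0 0 5.28 170;0.0112 -0.0130 0 0 0 5.28 170;0.0124 -0.0119 0 0 0 5.28 170;0.0134 -0.0107 0 0 0 5.28 170;0.0143 -0.0094 0 0 0 5.28 170;0.0151 -0.0081 0 0 0 5.28 170;0.0158 -0.0066 0 0 0 5.28 170;0.0164 -0.0052 0 0 0 5.28 170;0.0168 -0.0036 0 0 0 5.28 170;0.0170 -0.0021 0 0 0 5.28 170;0.0171 -0.0005 0 0 0 5.28 170;0.0171 0.0011 0 0 0 5.28 170;0.0169 0.0027 0 0 0 5.28 170;0.0166 0.0042 0 0 0 5.28 170;0.008 0.003 0 0 0 2.6 170;0 0 0 0 0 0 170;0 0 0 0 0 0 170"
}}

```text
time_s: 9.72
ee_pos: [0.6985, -0.1504, 0.1164]
eef_rot: [3.141, 0.0, 1.908]
force: [-0.8, 0.7, 0.5]
grip_width: 0.0314
grip_force: 0.0
```

Call:
{"op": "carry_out", "data": {
  "motion": "0 0 0 0 0 0 110;0 0 0.02 0 0 0 110;0 0 0.03 0 0 0 110;0 0 0.03 0 0 0 110;0 0 0.02 0 0 0 110;0 0 0 0 0 0 110"
}}

```text
time_s: 10.22
ee_pos: [0.6991, -0.1512, 0.2222]
eef_rot: [3.135, 0.005, 1.907]
force: [0.8, -0.2, 0.5]
grip_width: 0.0533
grip_force: 0.0
```

Run:
```python
from h import *
c=cam('wrist'); P=cloud(c); z=P[...,2]; o=ctrl.get_obs(); print(o['ee_pos'],o['eef_rot'],o['qpos'])
m=((z>.12)&(z<.165)).astype(np.uint8); n,l,s,ce=cv2.connectedComponentsWithStats(m)
for i in range(1,n):
  if s[i,4]>60: Q=P[l==i]; print(s[i],Q.mean(0),cv2.minAreaRect((Q[:,:2]*1000).astype(np.float32)))
```

```text
[ 0.69857924 -0.15105429  0.21914704] [3.13762464e+00 2.72934586e-03 1.90711888e+00] [-2.64179523e-01  6.81583818e-01  9.33887445e-01 -9.69851610e-06
  1.52130534e+00 -6.00507033e-01]
[297 232  25  25 476] [ 0.69209238 -0.15073362  0.13761164] ((692.37060546875, -152.14549255371094), (16.324966430664062, 16.136493682861328), 89.04208374023438)
```

The arm is at 90°. Now look at the cleared stand.

Run:
```python
from h import *
c=cam('top'); save(c,'stand1.png',(220,180,360,340),3.7)
P=cloud(c); z=P[...,2]
k=np.zeros(z.shape,bool);k[262:325,262:340]=1
m=((z>.065)&(z<.09)&k).astype(np.uint8); n,l,s,ce=cv2.connectedComponentsWithStats(m)
for i in range(1,n):
  if s[i,4]>30: Q=P[l==i]; print(s[i],Q.mean(0))
sp=np.array([.4936,-.0192]); a=.297; R=np.array([[np.cos(a),-np.sin(a)],[np.sin(a),np.cos(a)]])
for x in (-1,1):
  for y in (-1,1):
    q=sp+R@np.array([x,y])*.0389; zz=z[np.hypot(P[...,0]-q[0],P[...,1]-q[1])<.022]
    print(x,y,q,proj(c,[*q,.044]),np.percentile(zz,[10,50,70,90]))
```

```text
-1 -1 [ 0.46778729 -0.06778111] [317.67873191 302.36064079] [0.56392258 0.56714965 0.56877196 0.57062477]
-1 1 [0.44501889 0.00661271] [286.13840782 311.88095384] [0.54616829 0.55091444 0.55154594 0.55275694]
1 -1 [ 0.54218111 -0.04501271] [308.37113749 271.00039213] [0.52648874 0.54045043 0.54528543 0.54988376]
1 1 [0.51941271 0.02938111] [277.12242029 280.3097798 ] [0.02095267 0.02449113 0.02810894 0.04980929]
```

View pics/stand1.png

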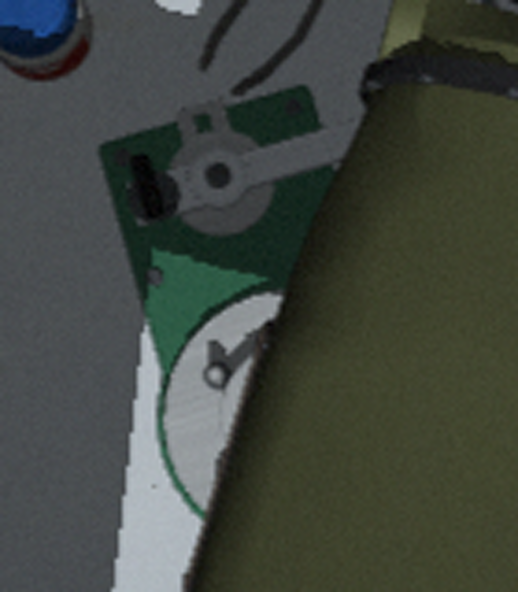

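Call:
{"op": "carry_out", "data": {
  "motion": "-0.0185 0.0086 0 0 0 -6.58 110;-0.0185 0.0086 0 0 0 -6.58 110;-0.0185 0.0086 0 0 0 -6.58 110;-0.0185 0.0086 0 0 0 -6.58 110;-0.0185 0.0086 0 0 0 -6.58 110;-0.0185 0.0086 0 0 0 -6.58 110;-0.0185 0.0086 0 0 0 -6.58 110;-0.0185 0.0086 0 0 0 -6.58 110;-0.0185 0.0086 0 0 0 -6.58 110;-0.0185 0.0086 0 0 0 -6.58 110;-0.0185 0.0086 0 0 0 -6.58 110;-0.0185 0.0086 0 0 0 -6.58 110;-0.0185 0.0086 0 0 0 -6.58 110;-0.0185 0.0086 0 0 0 -6.58 110;0 0 0 0 0 0 110;0 0 0 0 0 0 110"
}}

```text
time_s: 11.65
ee_pos: [0.4385, -0.03, 0.2153]
eef_rot: [-3.141, 0.001, 0.302]
force: [0.9, 0.1, -0.4]
grip_width: 0.0533
grip_force: 0.0
```

Run:
```python
from h import *
c=cam('wrist'); save(c,'w3.png'); P=cloud(c); z=P[...,2]; o=ctrl.get_obs(); print(o['ee_pos'],o['eef_rot'])
k=np.hypot(P[...,0]-.4936,P[...,1]+.0192)<.04
m=((z>.07)&(z<.09)&k).astype(np.uint8); n,l,s,ce=cv2.connectedComponentsWithStats(m)
for i in range(1,n):
  if s[i,4]>60: Q=P[l==i]; print(s[i],Q.mean(0),cv2.minEnclosingCircle((Q[:,:2]*1000).astype(np.float32)))
```

```text
[ 0.43911466 -0.03022255  0.21539954] [-3.14132352e+00  5.84508392e-04  3.02704983e-01]
[ 310  140   39   40 1148] [ 0.49359739 -0.0183651   0.07867345] ((493.3834228515625, -18.46587562561035), 15.052907943725586)
```

View pics/w3.png

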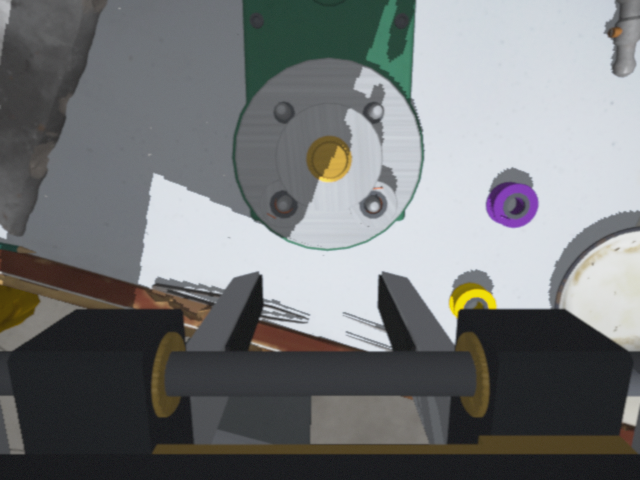

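The front posts, at (284,205) and (374,205), appear to carry bobbins; the back two look bare. The knob is at (0.4935, -0.0184). Now approach the cap.

Call:
{"op": "carry_out", "data": {
  "motion": "0.0049 0.0011 0 0 0 -6.42 110;0.0049 0.0011 0 0 0 -6.42 110;0.0049 0.0011 0 0 0 -6.42 110;0.0049 0.0011 0 0 0 -6.42 110;0.0049 0.0011 0 0 0 -6.42 110;0.0049 0.0011 0 0 0 -6.42 110;0.0049 0.0011 0 0 0 -6.42 110;0.0049 0.0011 0 0 0 -6.42 110;0.0049 0.0011 0 0 0 -6.42 110;0.0049 0.0011 0 0 0 -6.42 110;0.0049 0.0011 0 0 0 -6.42 110;0 0 -0.03 0 0 0 110;0 0 -0.03 0 0 0 110;0 0 -0.03 0 0 0 110;0 0 -0.03 0 0 0 110;0 0 -0.025 0 0 0 110;0 0 -0.010 0 0 0 110;0 0 0 0 0 0 110;0 0 0 0 0 0 110",
  "grip_force": 25
}}

```text
time_s: 13.28
ee_pos: [0.4936, -0.0183, 0.0613]
eef_rot: [3.141, 0.0, -0.931]
force: [0.1, -0.5, 1.2]
grip_width: 0.0534
grip_force: 0.0
```

Run:
```python
from h import *
o=ctrl.get_obs(); print(o['ee_pos'],o['eef_rot'],o['qpos'])
```

```text
[ 0.49364538 -0.01827099  0.06125822] [ 3.14136669e+00  1.91531708e-04 -9.31228747e-01] [-1.11147267e-01  3.54097262e-01  1.81888345e+00 -1.71040183e-05
  9.68907824e-01  2.39088747e+00]
```

Call:
{"op": "carry_out", "data": {
  "motion": "0 0 -0.003 0 0 0 110;0 0 0 0 0 0 255;0 0 0 0 0 0 255;0 0 0 0 0 0 255;0 0 0 0 0 0 255;0 0 0 0 0 0 255;0 0 0 0 0 0 255",
  "grip_force": 25
}}

```text
time_s: 13.87
ee_pos: [0.4935, -0.018, 0.0583]
eef_rot: [-3.141, -0.001, -0.932]
force: [0.3, -0.7, 2.7]
grip_width: 0.0316
grip_force: 2.5
```

Call:
{"op": "carry_out", "data": {
  "motion": "0 0 0.0001 0 0 5 255;0 0 0.0001 0 0 7 255;0 0 0.0001 0 0 7 255;0 0 0.0001 0 0 7 255;0 0 0.0001 0 0 7 255;0 0 0.0001 0 0 7 255;0 0 0.0001 0 0 7 255;0 0 0.0001 0 0 7 255;0 0 0.0001 0 0 7 255;0 0 0.0001 0 0 7 255;0 0 0.0001 0 0 7 255;0 0 0.0001 0 0 7 255;0 0 0.0001 0 0 7 255;0 0 0.0001 0 0 7 255;0 0 0.0001 0 0 7 255;0 0 0.0001 0 0 7 255;0 0 0.0001 0 0 7 255;0 0 0.0001 0 0 7 255;0 0 0.0001 0 0 7 255;0 0 0.0001 0 0 7 255"
}}

```text
time_s: 15.53
ee_pos: [0.4933, -0.0204, 0.0602]
eef_rot: [3.141, 0.004, 1.483]
force: [-1.1, -21.0, 0.9]
grip_width: 0.0306
grip_force: 25.0
```

Call:
{"op": "carry_out", "data": {
  "motion": "0 -0.0015 0 0 0 0 255;0 -0.001 0 0 0 0 255;0 0 0 0 0 0 255"
}}

```text
time_s: 15.78
ee_pos: [0.4935, -0.0209, 0.0602]
eef_rot: [3.141, 0.0, 1.476]
force: [0.6, -4.4, 1.3]
grip_width: 0.0306
grip_force: 25.0
```

Call:
{"op": "carry_out", "data": {
  "motion": "0 -0.0005 0.0001 0 0 6 255;0 0 0.0001 0 0 7 255;0 0 0.0001 0 0 7 255;0 0 0.0001 0 0 7 255;0 0 0.0001 0 0 7 255;0 0 0.0001 0 0 7 255;0 0 0.0001 0 0 7 255;0 0 0.0001 0 0 7 255;0 0 0.0001 0 0 7 255;0 0 0.0001 0 0 7 255;0 0 0.0001 0 0 7 255;0 0 0.0001 0 0 7 255;0 0 0.0001 0 0 7 255;0 0 0.0001 0 0 7 255;0 0 0.0001 0 0 7 255;0 0 0.0001 0 0 7 255;0 0 0.0001 0 0 7 255;0 0 0.0001 0 0 7 255;0 0 0.0001 0 0 6 255;0 0 0 0 0 0 255"
}}

```text
time_s: 17.45
ee_pos: [0.4945, -0.0203, 0.0624]
eef_rot: [-3.14, 0.003, -2.513]
force: [6.4, 5.3, 2.2]
grip_width: 0.0307
grip_force: 25.0
```

Call:
{"op": "carry_out", "data": {
  "motion": "0 0 0 0 0 0 170;0 0 0 0 0 0 130;0 0 0 0 0 0 120;0 0 0 0 0 -7 120;0 0 0 0 0 -7 120;0 0 0 0 0 -7 120;0 0 0 0 0 -7 120;0 0 0 0 0 -7 120;0 0 0 0 0 -7 120;0 0 0 0 0 -7 120;0 0 0 0 0 -7 120;0 0 0 0 0 -7 120;0 0 0 0 0 -7 120;0 0 0 0 0 -7 120;0 0 0 0 0 -7 120;0 0 0 0 0 -7 120;0 0 0 0 0 -7 120;0 0 0 0 0 -7 120;0 0 0 0 0 -7 120;0 0 0 0 0 -7 120"
}}

```text
time_s: 19.12
ee_pos: [0.4929, -0.021, 0.0616]
eef_rot: [-3.141, -0.0, 1.68]
force: [-0.6, -0.3, 0.4]
grip_width: 0.0498
grip_force: 0.0
```

Call:
{"op": "carry_out", "data": {
  "motion": "0 0 0 0 0 -7 120;0 0 0 0 0 -7 120;0 0 0 0 0 -7 120;0 0 0 0 0 -7 120;0 0 0 0 0 -7 120;0 0 0 0 0 -7 120;0 0 0 0 0 -7 120;0 0 0 0 0 -7 120;0 0 0 0 0 -7 120;0 0 0 0 0 -7 120;0 0 0 0 0 -7 120;0 0 0 0 0 -7 120;0 0 0 0 0 -7 120;0 0 0 0 0 -7 120;0 0 0 0 0 -7 120;0 0 0 0 0 -7 120;0 0 0 0 0 -7 120;0 0 0 0 0 -7 120;0 0 0 0 0 -7 120;0 0 0 0 0 -7 120"
}}

```text
time_s: 20.78
ee_pos: [0.4929, -0.021, 0.0616]
eef_rot: [3.141, 0.001, -0.763]
force: [-0.0, -0.4, -0.3]
grip_width: 0.0494
grip_force: 0.0
```

Call:
{"op": "carry_out", "data": {
  "motion": "0 0 0 0 0 -6 120;0 0 0 0 0 0 120;0 0 0 0 0 0 255;0 0 0 0 0 0 255;0 0 0 0 0 0 255;0 0 0 0 0 0 255;0 0 0 0 0 0 255;0 0 0 0 0 0 255;0 0 0 0 0 0 255"
}}

```text
time_s: 21.53
ee_pos: [0.4932, -0.021, 0.0618]
eef_rot: [-3.142, 0.0, -0.861]
force: [-0.6, 0.4, 0.3]
grip_width: 0.0313
grip_force: 25.0
```

Call:
{"op": "carry_out", "data": {
  "motion": "0 0 0.00012 0 0 7 255;0 0 0.00012 0 0 7 255;0 0 0.00012 0 0 7 255;0 0 0.00012 0 0 7 255;0 0 0.00012 0 0 7 255;0 0 0.00012 0 0 7 255;0 0 0.00012 0 0 7 255;0 0 0.00012 0 0 7 255;0 0 0.00012 0 0 7 255;0 0 0.00012 0 0 7 255;0 0 0.00012 0 0 7 255;0 0 0.00012 0 0 7 255;0 0 0.00012 0 0 7 255;0 0 0.00012 0 0 7 255;0 0 0.00012 0 0 7 255;0 0 0.00012 0 0 7 255;0 0 0.00012 0 0 7 255;0 0 0.00012 0 0 7 255;0 0 0.00012 0 0 7 255;0 0 0.00012 0 0 7 255"
}}

```text
time_s: 23.2
ee_pos: [0.4933, -0.021, 0.0642]
eef_rot: [3.141, -0.0, 1.588]
force: [0.8, 1.5, -0.8]
grip_width: 0.0308
grip_force: 25.0
```

Call:
{"op": "carry_out", "data": {
  "motion": "0 0 0.00012 0 0 7 255;0 0 0.00012 0 0 7 255;0 0 0.00012 0 0 7 255;0 0 0.00012 0 0 7 255;0 0 0.00012 0 0 7 255;0 0 0.00012 0 0 7 255;0 0 0.00012 0 0 7 255;0 0 0.00012 0 0 7 255;0 0 0.00012 0 0 7 255;0 0 0.00012 0 0 7 255;0 0 0.00012 0 0 7 255;0 0 0.00012 0 0 7 255;0 0 0.00012 0 0 7 255;0 0 0.00012 0 0 7 255;0 0 0.00012 0 0 7 255;0 0 0.00012 0 0 7 255;0 0 0.00012 0 0 7 255;0 0 0.00012 0 0 6 255;0 0 0 0 0 0 255"
}}

```text
time_s: 24.78
ee_pos: [0.4932, -0.021, 0.0664]
eef_rot: [3.142, -0.0, -2.515]
force: [0.9, 1.3, -0.4]
grip_width: 0.0309
grip_force: 25.0
```

Call:
{"op": "carry_out", "data": {
  "motion": "0 0 0 0 0 0 170;0 0 0 0 0 0 130;0 0 0 0 0 0 120;0 0 0 0 0 -7 120;0 0 0 0 0 -7 120;0 0 0 0 0 -7 120;0 0 0 0 0 -7 120;0 0 0 0 0 -7 120;0 0 0 0 0 -7 120;0 0 0 0 0 -7 120;0 0 0 0 0 -7 120;0 0 0 0 0 -7 120;0 0 0 0 0 -7 120;0 0 0 0 0 -7 120;0 0 0 0 0 -7 120;0 0 0 0 0 -7 120;0 0 0 0 0 -7 120;0 0 0 0 0 -7 120;0 0 0 0 0 -7 120;0 0 0 0 0 -7 120"
}}

```text
time_s: 26.45
ee_pos: [0.4932, -0.0211, 0.0664]
eef_rot: [-3.142, 0.0, 1.678]
force: [0.7, -0.0, -0.2]
grip_width: 0.05
grip_force: 0.0
```

Call:
{"op": "carry_out", "data": {
  "motion": "0 0 0 0 0 -7 120;0 0 0 0 0 -7 120;0 0 0 0 0 -7 120;0 0 0 0 0 -7 120;0 0 0 0 0 -7 120;0 0 0 0 0 -7 120;0 0 0 0 0 -7 120;0 0 0 0 0 -7 120;0 0 0 0 0 -7 120;0 0 0 0 0 -7 120;0 0 0 0 0 -7 120;0 0 0 0 0 -7 120;0 0 0 0 0 -7 120;0 0 0 0 0 -7 120;0 0 0 0 0 -7 120;0 0 0 0 0 -7 120;0 0 0 0 0 -7 120;0 0 0 0 0 -7 120;0 0 0 0 0 -7 120;0 0 0 0 0 -7 120"
}}

```text
time_s: 28.12
ee_pos: [0.4932, -0.0211, 0.0664]
eef_rot: [3.142, -0.0, -0.765]
force: [-0.2, 0.3, -0.8]
grip_width: 0.0499
grip_force: 0.0
```

Call:
{"op": "carry_out", "data": {
  "motion": "0 0 0 0 0 -3 120;0 0 0 0 0 0 120;0 0 0 0 0 0 255;0 0 0 0 0 0 255;0 0 0 0 0 0 255;0 0 0 0 0 0 255;0 0 0 0 0 0 255;0 0 0 0 0 0 255;0 0 0 0 0 0 255"
}}

```text
time_s: 28.87
ee_pos: [0.4932, -0.021, 0.0664]
eef_rot: [3.142, -0.0, -0.809]
force: [0.6, 0.2, -0.3]
grip_width: 0.031
grip_force: 25.0
```

Call:
{"op": "carry_out", "data": {
  "motion": "0 0 0.00012 0 0 7 255;0 0 0.00012 0 0 7 255;0 0 0.00012 0 0 7 255;0 0 0.00012 0 0 7 255;0 0 0.00012 0 0 7 255;0 0 0.00012 0 0 7 255;0 0 0.00012 0 0 7 255;0 0 0.00012 0 0 7 255;0 0 0.00012 0 0 7 255;0 0 0.00012 0 0 7 255;0 0 0.00012 0 0 7 255;0 0 0.00012 0 0 7 255;0 0 0.00012 0 0 7 255;0 0 0.00012 0 0 7 255;0 0 0.00012 0 0 7 255;0 0 0.00012 0 0 7 255;0 0 0.00012 0 0 7 255;0 0 0.00012 0 0 7 255;0 0 0.00012 0 0 7 255;0 0 0.00012 0 0 7 255"
}}

```text
time_s: 30.53
ee_pos: [0.4934, -0.021, 0.0688]
eef_rot: [3.141, -0.0, 1.64]
force: [2.0, 0.6, 0.0]
grip_width: 0.0311
grip_force: 25.0
```

Call:
{"op": "carry_out", "data": {
  "motion": "0 0 0.00012 0 0 7 255;0 0 0.00012 0 0 7 255;0 0 0.00012 0 0 7 255;0 0 0.00012 0 0 7 255;0 0 0.00012 0 0 7 255;0 0 0.00012 0 0 7 255;0 0 0.00012 0 0 7 255;0 0 0.00012 0 0 7 255;0 0 0.00012 0 0 7 255;0 0 0.00012 0 0 7 255;0 0 0.00012 0 0 7 255;0 0 0.00012 0 0 7 255;0 0 0.00012 0 0 7 255;0 0 0.00012 0 0 7 255;0 0 0.00012 0 0 7 255;0 0 0.00012 0 0 7 255;0 0 0.00012 0 0 7 255;0 0 0 0 0 0 255"
}}

```text
time_s: 32.03
ee_pos: [0.4932, -0.021, 0.0708]
eef_rot: [-3.142, -0.0, -2.566]
force: [0.6, -0.3, 0.0]
grip_width: 0.0311
grip_force: 25.0
```

Call:
{"op": "carry_out", "data": {
  "motion": "0 0 0.002 0 0 0 255;0 0 0.002 0 0 0 255;0 0 0 0 0 0 255"
}}

```text
time_s: 32.28
ee_pos: [0.4933, -0.0211, 0.0752]
eef_rot: [-3.141, 0.0, -2.575]
force: [-0.1, 0.2, -1.1]
grip_width: 0.0312
grip_force: 25.0
```

Call:
{"op": "carry_out", "data": {
  "motion": "0 0 0.01 0 0 0 255;0 0 0.02 0 0 0 255;0 0 0.02 0 0 0 255;0 0 0.02 0 0 0 255;0 0 0.02 0 0 0 255;0 0 0.02 0 0 0 255;0 0 0.01 0 0 0 255;0 0 0 0 0 0 255",
  "grip_force": 40
}}

```text
time_s: 32.95
ee_pos: [0.494, -0.0211, 0.1972]
eef_rot: [-3.139, 0.003, -2.573]
force: [-0.4, 0.2, -0.8]
grip_width: 0.0306
grip_force: 40.0
```

Run:
```python
from h import *
c=cam('top'); save(c,'t2.png',(220,180,500,390),2.8)
P=cloud(c); z=P[...,2]; o=ctrl.get_obs(); print(o['ee_pos'],o['eef_rot'],o['qpos'],o['force'],o['grip_width'])
m=((z>.008)&(z<.03)); k=np.zeros(z.shape,bool); k[255:370,385:495]=1
n,l,s,ce=cv2.connectedComponentsWithStats((m&k).astype(np.uint8)); i=1+s[1:,4].argmax()
cnt=cv2.findContours((l==i).astype(np.uint8),0,2)[0]; e=cv2.minEnclosingCircle(np.vstack(cnt)); print(s[i],e,onz(c,*e[0],.02))
```

```text
[ 0.49344127 -0.02105531  0.1954432 ] [-3.14061603e+00  1.20985243e-03 -2.57293296e+00] [-1.16823431e-01  1.82709890e-01  1.69035681e+00  1.03476350e-05
  1.26697114e+00 -2.25628194e+00] [-0.23529512 -0.17450481 -2.66712023] 0.030909640838862055
[ 403  280   63   64 1173] ((433.6235656738281, 311.2162170410156), 32.25300216674805) [ 0.44908502 -0.34826491  0.02      ]
```

View pics/t2.png

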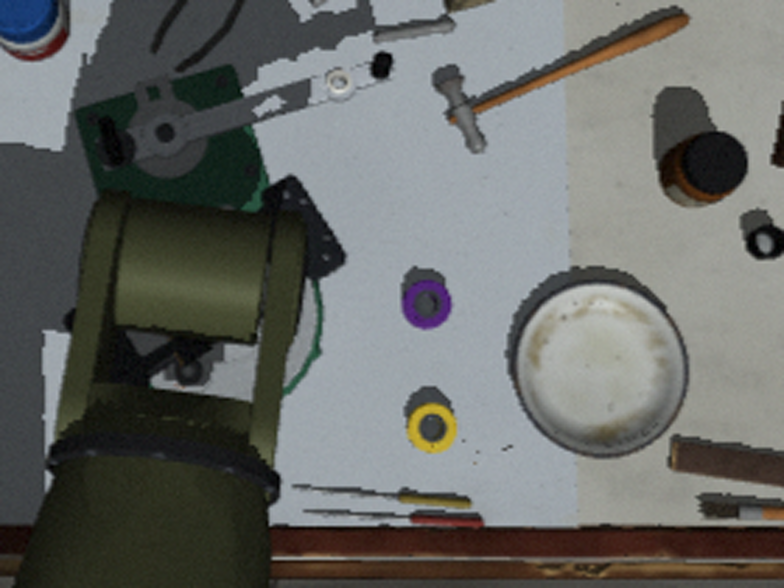

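The dish hasn't moved: centre (433.6, 311.2) → (0.449, -0.348). The hand holds the cap above the stand. Carry it over, turning back 90° on the way.

Call:
{"op": "carry_out", "data": {
  "motion": "-0.0031 -0.0233 0 0 0 -6.43 255;-0.0031 -0.0233 0 0 0 -6.43 255;-0.0031 -0.0233 0 0 0 -6.43 255;-0.0031 -0.0233 0 0 0 -6.43 255;-0.0031 -0.0233 0 0 0 -6.43 255;-0.0031 -0.0233 0 0 0 -6.43 255;-0.0031 -0.0233 0 0 0 -6.43 255;-0.0031 -0.0233 0 0 0 -6.43 255;-0.0031 -0.0233 0 0 0 -6.43 255;-0.0031 -0.0233 0 0 0 -6.43 255;-0.0031 -0.0233 0 0 0 -6.43 255;-0.0031 -0.0233 0 0 0 -6.43 255;-0.0031 -0.0233 0 0 0 -6.43 255;-0.0031 -0.0233 0 0 0 -6.43 255;0 0 -0.03 0 0 0 255;0 0 -0.03 0 0 0 255;0 0 -0.03 0 0 0 255;0 0 0 0 0 0 255;0 0 0 0 0 0 255"
}}

```text
time_s: 34.58
ee_pos: [0.4491, -0.3466, 0.1034]
eef_rot: [-3.14, -0.004, 2.139]
force: [1.3, -0.6, -0.5]
grip_width: 0.0309
grip_force: 40.0
```

Run:
```python
from h import *
c=cam('wrist'); save(c,'w4.png'); P=cloud(c); z=P[...,2]; o=ctrl.get_obs(); print(o['ee_pos'],o['eef_rot'],o['qpos'],o['grip_width'])
k=np.hypot(P[...,0]-.449,P[...,1]+.348)<.1
m=(z>.012)&(z<.03)&k; Q=P[m][:,:2]
print(m.sum())
from scipy.optimize import least_squares
r=least_squares(lambda p:np.hypot(Q[:,0]-p[0],Q[:,1]-p[1])-p[2],[.449,-.348,.075],loss='soft_l1',f_scale=.002);print(r.x)
```

```text
[ 0.4499175  -0.3472538   0.10528742] [-3.14142989e+00 -5.19067705e-04  2.13956296e+00] [-7.21754649e-01  4.40063671e-01  1.57447789e+00 -1.42031686e-05
  1.12759493e+00 -1.29051523e+00] 0.0304745916919219
8652
[ 0.44973967 -0.34822206  0.07064693]
```

View pics/w4.png

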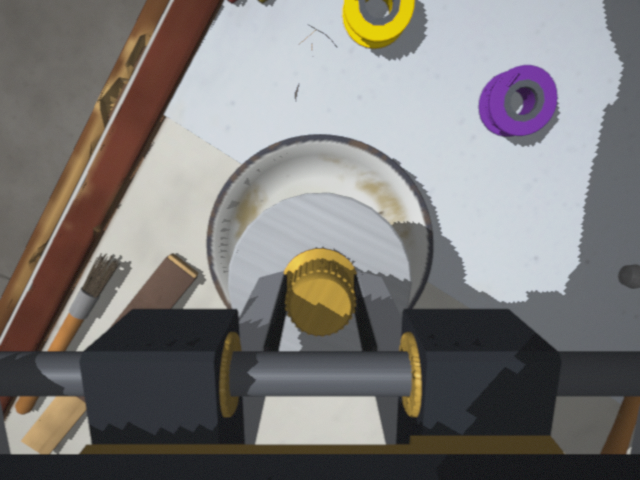

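The wrist view shows the cap centred over the dish, with the rim around (320,235).

Call:
{"op": "carry_out", "data": {
  "motion": "0 -0.001 -0.03 0 0 0 255;0 0 -0.03 0 0 0 255;0 0 -0.018 0 0 0 255;0 0 -0.005 0 0 0 255;0 0 -0.003 0 0 0 255;0 0 0 0 0 0 255;0 0 0 0 0 0 255"
}}

```text
time_s: 35.22
ee_pos: [0.4506, -0.3489, 0.0207]
eef_rot: [3.141, 0.003, 2.14]
force: [0.6, -1.1, -1.2]
grip_width: 0.0304
grip_force: 40.0
```

Call:
{"op": "carry_out", "data": {
  "motion": "0 0 -0.002 0 0 0 255;0 0 -0.0015 0 0 0 255;0 0 -0.001 0 0 0 255;0 0 0 0 0 0 255;0 0 0 0 0 0 255"
}}

```text
time_s: 35.63
ee_pos: [0.4501, -0.3485, 0.0148]
eef_rot: [3.141, 0.001, 2.14]
force: [0.1, -1.0, 1.6]
grip_width: 0.0306
grip_force: 40.0
```

Call:
{"op": "carry_out", "data": {
  "motion": "0 0 0 0 0 0 200;0 0 0 0 0 0 160;0 0 0 0 0 0 130;0 0 0 0 0 0 120;0 0 0 0 0 0 110;0 0 0.02 0 0 0 110;0 0 0.03 0 0 0 110;0 0 0.03 0 0 0 110;0 0 0.03 0 0 0 110;0 0 0.03 0 0 0 110;0 0 0.02 0 0 0 110;0 0 0.02 0 0 0 110;0 0 0 0 0 0 110"
}}

```text
time_s: 36.72
ee_pos: [0.4508, -0.349, 0.1984]
eef_rot: [3.14, 0.006, 2.14]
force: [0.7, 0.0, 0.1]
grip_width: 0.0537
grip_force: 0.0
```

Run:
```python
from h import *
c=cam('wrist'); P=cloud(c); z=P[...,2]; o=ctrl.get_obs(); print(o['ee_pos'],o['eef_rot'])
from scipy.optimize import least_squares
def circ(m,r0):
  Q=P[m][:,:2]; r=least_squares(lambda p:np.hypot(Q[:,0]-p[0],Q[:,1]-p[1])-p[2],[.449,-.348,r0],loss='soft_l1',f_scale=.002);print(m.sum(),r.x)
k=np.hypot(P[...,0]-.449,P[...,1]+.348)<.1
circ((z>.014)&(z<.025)&k&(np.hypot(P[...,0]-.449,P[...,1]+.348)>.06),.075)
m=(z>.03)&(z<.06)&k; e=cv2.minEnclosingCircle((P[m][:,:2]*1000).astype(np.float32)); print(e,P[m].mean(0))
c=cam('top'); save(c,'t3.png',(220,200,360,340),4)
P=cloud(c); z=P[...,2]; sp=np.array([.4932,-.021]); a=.297; R=np.array([[np.cos(a),-np.sin(a)],[np.sin(a),np.cos(a)]])
for x in (-1,1):
  for y in (-1,1):
    q=sp+R@np.array([x,y])*.0389; r=np.hypot(P[...,0]-q[0],P[...,1]-q[1]); zz=z[(r<.02)&(r>.011)]
    k=(r<.03)&(z>.036)&(z<.055)
    print(x,y,q,np.percentile(zz,[10,50,90]),k.sum(),cv2.minEnclosingCircle((P[k][:,:2]*1000).astype(np.float32)))
```

```text
[ 0.45030827 -0.34862668  0.19594438] [3.14071613e+00 3.08630000e-03 2.13975604e+00]
6261 [ 0.44918235 -0.34757501  0.07090565]
((449.25390625, -347.26776123046875), 15.157283782958984) [ 0.44888965 -0.34653906  0.03514821]
-1 -1 [ 0.46738729 -0.06958111] [0.04068992 0.04359819 0.04649308] 225 ((467.59222412109375, -69.1744613647461), 20.745084762573242)
-1 1 [0.44461889 0.00481271] [0.04065009 0.04400967 0.04681136] 230 ((444.5908203125, 5.5348615646362305), 20.943246841430664)
1 -1 [ 0.54178111 -0.04681271] [0.02017342 0.02358656 0.02607273] 20 ((541.8153686523438, -45.74196243286133), 5.7542901039123535)
1 1 [0.51901271 0.02758111] [0.02071079 0.02358853 0.02614242] 24 ((518.8828735351562, 28.416725158691406), 5.959782600402832)
```

View pics/t3.png

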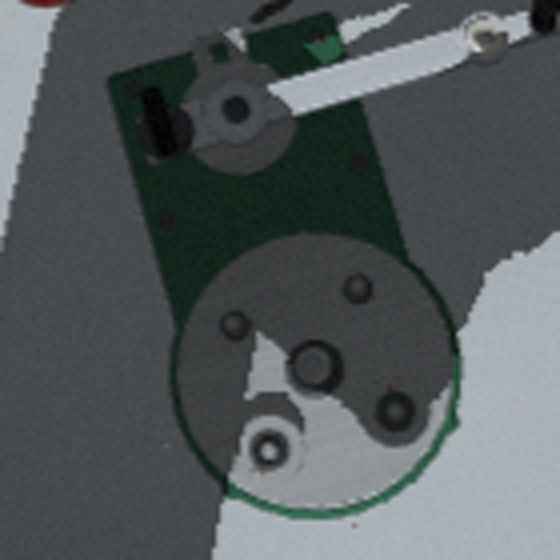

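The cap is centred in the dish to within 0.5 mm. There are two bobbins, at (0.4675, -0.0695) and (0.4446, 0.005); the back posts are empty. Fetch the right one first.

Call:
{"op": "carry_out", "data": {
  "motion": "0.0017 0.0279 0 0 0 -6.06 95;0.0017 0.0279 0 0 0 -6.06 95;0.0017 0.0279 0 0 0 -6.06 95;0.0017 0.0279 0 0 0 -6.06 95;0.0017 0.0279 0 0 0 -6.06 95;0.0017 0.0279 0 0 0 -6.06 95;0.0017 0.0279 0 0 0 -6.06 95;0.0017 0.0279 0 0 0 -6.06 95;0.0017 0.0279 0 0 0 -6.06 95;0.0017 0.0279 0 0 0 -6.06 95;0 0 -0.03 0 0 0 95;0 0 -0.03 0 0 0 95;0 0 -0.03 0 0 0 95;0 0 -0.02 0 0 0 95;0 0 0 0 0 0 95;0 0 0 0 0 0 95",
  "grip_force": 30
}}

```text
time_s: 38.15
ee_pos: [0.466, -0.0691, 0.0833]
eef_rot: [-3.138, 0.001, 1.082]
force: [1.0, -0.2, 0.8]
grip_width: 0.0587
grip_force: 0.0
```

Run:
```python
from h import *
c=cam('wrist'); save(c,'w5.png'); P=cloud(c); z=P[...,2]; o=ctrl.get_obs(); print(o['ee_pos'],o['eef_rot'],o['grip_width'])
for q in [(.4675,-.0695),(.4446,.005)]:
    k=(np.hypot(P[...,0]-q[0],P[...,1]-q[1])<.03)&(z>.037)&(z<.05)
    if k.sum()>50: print(k.sum(),cv2.minEnclosingCircle((P[k][:,:2]*1000).astype(np.float32)))
```

```text
[ 0.46682145 -0.06924869  0.08456675] [-3.14095268e+00  1.47929896e-04  1.08201548e+00] 0.05868953622243369
3832 ((467.4111633300781, -67.33500671386719), 21.20682716369629)
4480 ((444.6604309082031, 6.933745384216309), 21.17424201965332)
```

Call:
{"op": "carry_out", "data": {
  "motion": "0.0005 0 -0.025 0 0 0 95;0 0 -0.02 0 0 0 95;0 0 -0.009 0 0 0 95;0 0 -0.003 0 0 0 95;0 0 0 0 0 0 95;0 0 0 0 0 0 255;0 0 0 0 0 0 255;0 0 0 0 0 0 255;0 0 0 0 0 0 255;0 0 0 0 0 0 255;0 0 0 0 0 0 255"
}}

```text
time_s: 39.12
ee_pos: [0.4679, -0.0694, 0.0283]
eef_rot: [3.14, -0.0, 1.082]
force: [-1.4, 0.0, 7.6]
grip_width: 0.0429
grip_force: 30.0
```

Call:
{"op": "carry_out", "data": {
  "motion": "0 0 0.004 0 0 0 255;0 0 0.004 0 0 0 255;0 0 0.004 0 0 0 255;0 0 0.004 0 0 0 255;0 0 0.004 0 0 0 255;0 0 0 0 0 0 255"
}}

```text
time_s: 39.62
ee_pos: [0.4677, -0.0693, 0.0482]
eef_rot: [3.14, -0.0, 1.082]
force: [0.6, -0.3, -0.6]
grip_width: 0.0431
grip_force: 30.0
```

Call:
{"op": "carry_out", "data": {
  "motion": "0 0 0.02 0 0 0 255;0 0 0.03 0 0 0 255;0 0 0.03 0 0 0 255;0 0 0.012 0 0 0 255;0.0057 0.0378 0 0 0 0 255;0.0057 0.0378 0 0 0 0 255;0.0057 0.0378 0 0 0 0 255;0.0057 0.0378 0 0 0 0 255;0.0057 0.0378 0 0 0 0 255;0.0057 0.0378 0 0 0 0 255;0.0057 0.0378 0 0 0 0 255;0.0057 0.0378 0 0 0 0 255;0.0057 0.0378 0 0 0 0 255;0.0057 0.0378 0 0 0 0 255;0 0 -0.03 0 0 0 255;0 0 -0.03 0 0 0 255;0 0 -0.03 0 0 0 255;0 0 -0.01 0 0 0 255;0 0 0 0 0 0 255"
}}

```text
time_s: 41.2
ee_pos: [0.5231, 0.3081, 0.0368]
eef_rot: [-3.139, 0.004, 1.082]
force: [-0.2, 0.3, -0.8]
grip_width: 0.0436
grip_force: 30.0
```

Run:
```python
from h import *
o=ctrl.get_obs(); print(o['ee_pos'],o['eef_rot'],o['grip_width'],o['grip_force'],o['force'])
```

```text
[0.5230665  0.30807209 0.03683632] [-3.13881975  0.00396651  1.08194348] 0.04357775318186273 29.999475376680493 [-0.20156963  0.33786025 -0.8003892 ]
```

Call:
{"op": "carry_out", "data": {
  "motion": "0 0 -0.006 0 0 0 255;0 0 -0.003 0 0 0 255;0 0 -0.002 0 0 0 255;0 0 -0.001 0 0 0 255;0 0 0 0 0 0 255;0 0 0 0 0 0 255"
}}

```text
time_s: 41.7
ee_pos: [0.5246, 0.3089, 0.0279]
eef_rot: [3.141, -0.001, 1.082]
force: [0.5, 0.2, -1.5]
grip_width: 0.0433
grip_force: 30.0
```

Call:
{"op": "carry_out", "data": {
  "motion": "0 0 -0.0015 0 0 0 255;0 0 -0.0015 0 0 0 255;0 0 -0.001 0 0 0 255;0 0 0 0 0 0 255;0 0 0 0 0 0 255"
}}

```text
time_s: 42.12
ee_pos: [0.5243, 0.3088, 0.0234]
eef_rot: [-3.142, -0.0, 1.082]
force: [-0.7, 0.1, 1.8]
grip_width: 0.0432
grip_force: 30.0
```

Call:
{"op": "carry_out", "data": {
  "motion": "0 0 0 0 0 0 180;0 0 0 0 0 0 130;0 0 0 0 0 0 100;0 0 0 0 0 0 95;0 0 0 0 0 0 95;0 0 0.02 0 0 0 95;0 0 0.04 0 0 0 95;0 0 0.04 0 0 0 95;0 0 0.03 0 0 0 95;0 0 0 0 0 0 95"
}}

```text
time_s: 42.95
ee_pos: [0.5264, 0.3099, 0.1604]
eef_rot: [3.136, -0.008, 1.082]
force: [0.7, 0.6, 1.0]
grip_width: 0.059
grip_force: 0.0
```

Call:
{"op": "carry_out", "data": {
  "motion": "-0.0061 -0.0234 0 0 0 6.92 95;-0.0061 -0.0234 0 0 0 6.92 95;-0.0061 -0.0234 0 0 0 6.92 95;-0.0061 -0.0234 0 0 0 6.92 95;-0.0061 -0.0234 0 0 0 6.92 95;-0.0061 -0.0234 0 0 0 6.92 95;-0.0061 -0.0234 0 0 0 6.92 95;-0.0061 -0.0234 0 0 0 6.92 95;-0.0061 -0.0234 0 0 0 6.92 95;-0.0061 -0.0234 0 0 0 6.92 95;-0.0061 -0.0234 0 0 0 6.92 95;-0.0061 -0.0234 0 0 0 6.92 95;-0.0061 -0.0234 0 0 0 6.92 95;0 0 -0.03 0 0 0 95;0 0 -0.03 0 0 0 95;0 0 -0.01 0 0 0 95;0 0 0 0 0 0 95;0 0 0 0 0 0 95;0 0 0 0 0 0 95"
}}

```text
time_s: 44.53
ee_pos: [0.4458, 0.0047, 0.0846]
eef_rot: [3.141, 0.002, 2.653]
force: [-0.5, 0.7, -0.3]
grip_width: 0.0592
grip_force: 0.0
```

Call:
{"op": "carry_out", "data": {
  "motion": "-0.001 0 -0.025 0 0 0 95;0 0 -0.02 0 0 0 95;0 0 -0.009 0 0 0 95;0 0 -0.003 0 0 0 95;0 0 0 0 0 0 95;0 0 0 0 0 0 255;0 0 0 0 0 0 255;0 0 0 0 0 0 255;0 0 0 0 0 0 255;0 0 0 0 0 0 255;0 0 0 0 0 0 255"
}}

```text
time_s: 45.45
ee_pos: [0.4446, 0.0046, 0.0272]
eef_rot: [3.141, 0.001, 2.652]
force: [-1.1, 0.6, 7.2]
grip_width: 0.0418
grip_force: 30.0
```

Call:
{"op": "carry_out", "data": {
  "motion": "0 0 0.004 0 0 0 255;0 0 0.004 0 0 0 255;0 0 0.004 0 0 0 255;0 0 0.004 0 0 0 255;0 0 0.004 0 0 0 255;0 0 0 0 0 0 255"
}}

```text
time_s: 45.95
ee_pos: [0.4444, 0.0045, 0.0472]
eef_rot: [3.141, 0.001, 2.652]
force: [-0.2, 0.1, -1.0]
grip_width: 0.0416
grip_force: 30.0
```

Run:
```python
from h import *
c=cam('top'); save(c,'t4.png',(95,190,335,370),3.2); P=cloud(c); z=P[...,2]; o=ctrl.get_obs(); print(o['ee_pos'],o['eef_rot'],o['grip_width'])
k=(np.hypot(P[...,0]-.524,P[...,1]-.309)<.06)&(z>.03)
print(k.sum(),np.percentile(z[k],[5,50,95]),cv2.minEnclosingCircle((P[k][:,:2]*1000).astype(np.float32)))
```

```text
[0.44423708 0.00455766 0.04676982] [3.14128830e+00 6.91151713e-04 2.65213724e+00] 0.041657419616213706
214 [0.03408627 0.03825891 0.04217267] ((523.8629760742188, 309.388916015625), 21.800792694091797)
```

View pics/t4.png

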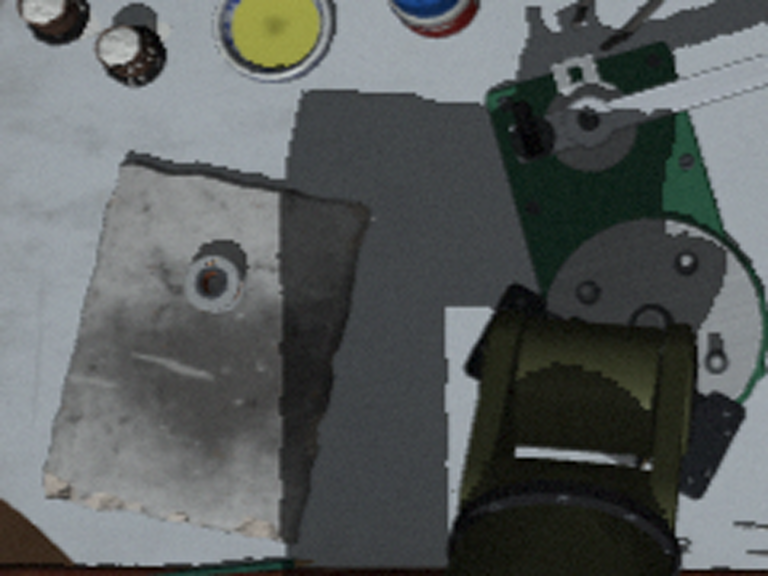

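The first bobbin stands on the board at crop (212,280). Carry the second one over.

Call:
{"op": "carry_out", "data": {
  "motion": "0 0 0.02 0 0 0 255;0 0 0.03 0 0 0 255;0 0 0.03 0 0 0 255;0 0 0.012 0 0 0 255;-0.0021 0.0356 0 0 0 0 255;-0.0021 0.0356 0 0 0 0 255;-0.0021 0.0356 0 0 0 0 255;-0.0021 0.0356 0 0 0 0 255;-0.0021 0.0356 0 0 0 0 255;-0.0021 0.0356 0 0 0 0 255;-0.0021 0.0356 0 0 0 0 255;-0.0021 0.0356 0 0 0 0 255;-0.0021 0.0356 0 0 0 0 255;0 0 -0.03 0 0 0 255;0 0 -0.03 0 0 0 255;0 0 -0.03 0 0 0 255;0 0 -0.014 0 0 0 255;0 0 0 0 0 0 255;0 0 0 0 0 0 255"
}}

```text
time_s: 47.58
ee_pos: [0.425, 0.3249, 0.0342]
eef_rot: [-3.14, -0.001, 2.652]
force: [0.2, -0.8, -0.3]
grip_width: 0.0417
grip_force: 30.0
```

Call:
{"op": "carry_out", "data": {
  "motion": "0 0 -0.003 0 0 0 255;0 0 -0.001 0 0 0 255;0 0 0 0 0 0 255;0 0 0 0 0 0 255"
}}

```text
time_s: 47.92
ee_pos: [0.4254, 0.3251, 0.0311]
eef_rot: [3.141, 0.001, 2.652]
force: [0.9, -0.4, -0.3]
grip_width: 0.0417
grip_force: 30.0
```

Call:
{"op": "carry_out", "data": {
  "motion": "0 0 -0.004 0 0 0 255;0 0 -0.002 0 0 0 255;0 0 -0.0015 0 0 0 255;0 0 -0.001 0 0 0 255;0 0 0 0 0 0 255;0 0 0 0 0 0 255"
}}

```text
time_s: 48.42
ee_pos: [0.4251, 0.3249, 0.0222]
eef_rot: [-3.141, -0.0, 2.652]
force: [-3.3, -2.1, 6.0]
grip_width: 0.0415
grip_force: 30.0
```

Contact. Release and retreat clear, towards the front left of the board.

Call:
{"op": "carry_out", "data": {
  "motion": "0 0 0 0 0 0 180;0 0 0 0 0 0 130;0 0 0 0 0 0 100;0 0 0 0 0 0 95;0 0 0 0 0 0 95;0 0 0.02 0 0 0 95;0 0 0.04 0 0 0 95;0 0 0.04 0 0 0 95;0 0 0.04 0 0 0 95;0 0 0.04 0 0 0 95;0.01 -0.035 0 0 0 0 95;0.01 -0.035 0 0 0 0 95;0.01 -0.035 0 0 0 0 95;0.01 -0.035 0 0 0 0 95;0.01 -0.035 0 0 0 0 95;0.01 -0.035 0 0 0 0 95;0 0 0 0 0 0 95"
}}

```text
time_s: 49.83
ee_pos: [0.4862, 0.1103, 0.2018]
eef_rot: [-3.141, 0.001, 2.648]
force: [-0.1, -0.3, -1.3]
grip_width: 0.0594
grip_force: 0.0
```

Run:
```python
from h import *
c=cam('top'); save(c,'t5.png',(90,90,500,370),1.9); P=cloud(c); z=P[...,2]
for q in [(.524,.309),(.425,.325)]:
    k=(np.hypot(P[...,0]-q[0],P[...,1]-q[1])<.04)&(z>.032)
    print(k.sum(),np.percentile(z[k],[5,50,95]),cv2.minEnclosingCircle((P[k][:,:2]*1000).astype(np.float32)))
k=np.zeros(z.shape,bool); k[255:370,385:495]=1
m=(z>.008)&(z<.03)&k; n,l,s,ce=cv2.connectedComponentsWithStats(m.astype(np.uint8)); i=1+s[1:,4].argmax()
e=cv2.minEnclosingCircle(np.vstack(cv2.findContours((l==i).astype(np.uint8),0,2)[0])); print('dish',e,onz(c,*e[0],.02))
m=(z>.03)&(z<.05)&k; print('knob',m.sum(),P[m].mean(0))
for n,v,u in [('flux',238,470),('paste',183,229)]: print(n,P[v,u])
o=ctrl.get_obs(); print(o['time_s'],o['ee_pos'])
```

```text
70 [0.03394373 0.03879583 0.04262503] ((522.3689575195312, 317.4822998046875), 18.109806060791016)
202 [0.03436308 0.03871903 0.04216936] ((424.4558410644531, 325.82666015625), 21.403432846069336)
dish ((436.5777893066406, 308.5777893066406), 32.21051788330078) [ 0.45544102 -0.35563006  0.02      ]
knob 112 [ 0.45616197 -0.35464171  0.03440624]
flux [ 0.61881225 -0.42485711  0.08174204]
paste [0.74547627 0.1443541  0.09019086]
49.8833 [0.48569208 0.11259686 0.2018184 ]
```

View pics/t5.png

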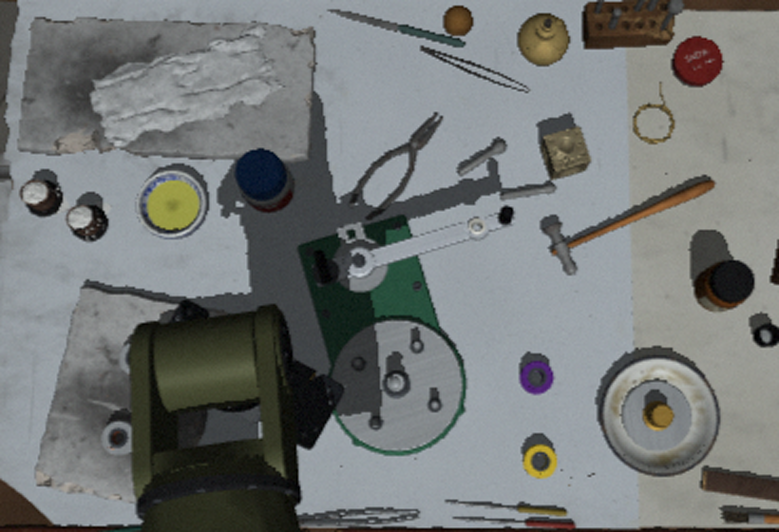

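All four posts are empty, and both bobbins stand on the bare board. The dish got nudged about a centimetre, but the cap (at (658,414)) is still centred in it. The arm is aside, and both jars are where they were.

```bash
python3 -c "
from station import ctrl
print(ctrl.hand_in())"
```

```text
the job is handed in; nothing more can be done
None
```

The job is handed in at about 50 s: the pin is parked, the guide arm is swung aside to about 90°, the cap lies knob up within about 1 mm of the dish's middle, and both bobbins present stand about 58 mm apart on the bare board, with the jars untouched.

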